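Put the washed boards away by size

TASK

Put the four washed wooden boards from the dish drainer away in the pale wooden rack with wire dividers, one to a slot, so that together with the largest and the smallest board, which already stand in the end slots, all six step down evenly in size along the rack from the largest to the smallest. Lower each board right down onto the base of its slot, about centred across the rack, without dropping it, and leave the two end boards where they are and the things behind undisturbed.

Things in the scene. Friction and masses are not known exactly. Their poses are not given: they have to be found in the camera images.
- rack: Fixed rack: pale wood base 204 mm (x) by 362 mm (y), its top 14 mm above the worktop; steel wire dividers (tops 55 mm above the worktop, within 45 mm of the line x = 0) make six slots in a row along y, at y = 140, 84, 28, -28, -84, -140 mm, 30 mm wide at the mouth, 16 at the base. A board stands on edge, its x along the rack's, and may lean 10 degrees. Origin: centre of underside.
- drainer: Dish drainer, fixed: grey plastic tray 240 mm (x) by 242 mm (y), rim 16 mm high, floor 6 mm above the worktop, with four pairs of upright steel wire hoops, tops 43 mm above the worktop, that hold one board each on edge, at y = 93, 31, -31 and -93 mm, x = 0. Origin: centre of underside.
- board_1: Brown wooden board with dark end strips, 236 mm long, 136 mm high, 12 mm thick, 0.25 kg, 20 percent less to 30 more; the largest; stands already in one end slot of the rack and stays there. Stands on its long edge; origin: centre of the lower edge; x along its length, y through its thickness, z up.
- board_2: Brown wooden board with dark end strips, 212 mm long, 124 mm high, 12 mm thick, 0.20 kg, 20 percent less to 30 more; number 2 of the six in size; at the start it stands in one of the drainer's slots. Stands on its long edge; origin: centre of the lower edge; x along its length, y through its thickness, z up.
- board_3: Brown wooden board with dark end strips, 188 mm long, 112 mm high, 12 mm thick, 0.16 kg, 20 percent less to 30 more; number 3 of the six in size; at the start it stands in one of the drainer's slots. Stands on its long edge; origin: centre of the lower edge; x along its length, y through its thickness, z up.
- board_4: Brown wooden board with dark end strips, 164 mm long, 100 mm high, 12 mm thick, 0.13 kg, 20 percent less to 30 more; number 4 of the six in size; at the start it stands in one of the drainer's slots. Stands on its long edge; origin: centre of the lower edge; x along its length, y through its thickness, z up.
- board_5: Brown wooden board with dark end strips, 140 mm long, 88 mm high, 12 mm thick, 0.09 kg, 20 percent less to 30 more; number 5 of the six in size; at the start it stands in one of the drainer's slots. Stands on its long edge; origin: centre of the lower edge; x along its length, y through its thickness, z up.
- board_6: Brown wooden board with dark end strips, 116 mm long, 76 mm high, 12 mm thick, 0.07 kg, 20 percent less to 30 more; the smallest; stands already in the other end slot of the rack and stays there. Stands on its long edge; origin: centre of the lower edge; x along its length, y through its thickness, z up.
- mug_a: Bystander: white dotted mug, 93 mm high, behind the work. Origin: centre of the underside.
- egg_timer: Bystander: red and white egg timer, 57 mm high, behind the work. Origin: centre of the underside.

How it is judged (in metres and radians):
At the end, for the whole second after the job is handed in: All six boards stand in the rack in order of size, one to a slot: lower edge within 20 mm of its slot's centre line, within 30 mm of the middle across the rack and less than 10 mm above the base; leaning under 16 degrees, turned under 11 degrees, released and at rest (((y of board_1 in the frame of rack between 0.12 and 0.16 m and y of board_2 in the frame of rack between 0.064 and 0.104 m and y of board_3 in the frame of rack between 0.008 and 0.048 m and y of board_4 in the frame of rack between -0.048 and -0.008 m and y of board_5 in the frame of rack between -0.104 and -0.064 m and y of board_6 in the frame of rack between -0.16 and -0.12 m) or (y of board_1 in the frame of rack between -0.16 and -0.12 m and y of board_2 in the frame of rack between -0.104 and -0.064 m and y of board_3 in the frame of rack between -0.048 and -0.008 m and y of board_4 in the frame of rack between 0.008 and 0.048 m and y of board_5 in the frame of rack between 0.064 and 0.104 m and y of board_6 in the frame of rack between 0.12 and 0.16 m)) and x of board_1 in the frame of rack between -0.03 and 0.03 m and z of board_1 in the frame of rack between 0.005 and 0.024 m and angle between each of board_1, board_2, board_3, board_4, board_5, board_6's own z axis and vertical below 0.28 rad and angle between the x axis of each of board_1, board_2, board_3, board_4, board_5, board_6 and the x axis of rack, either way round below 0.2 rad and linear speed of each of board_1, board_2, board_3, board_4, board_5, board_6 below 0.06 m/s and angular speed of each of board_1, board_2, board_3, board_4, board_5, board_6 below 1.5 rad/s and contact force between each of board_1, board_2, board_3, board_4, board_5, board_6 and the fingers below 0.2 N and x of board_2 in the frame of rack between -0.03 and 0.03 m and z of board_2 in the frame of rack between 0.005 and 0.024 m and x of board_3 in the frame of rack between -0.03 and 0.03 m and z of board_3 in the frame of rack between 0.005 and 0.024 m and x of board_4 in the frame of rack between -0.03 and 0.03 m and z of board_4 in the frame of rack between 0.005 and 0.024 m and x of board_5 in the frame of rack between -0.03 and 0.03 m and z of board_5 in the frame of rack between 0.005 and 0.024 m and x of board_6 in the frame of rack between -0.03 and 0.03 m and z of board_6 in the frame of rack between 0.005 and 0.024 m); the robot touches nothing.
It fails at once if the largest or the smallest board is shifted more than 30 mm (distance of any of board_1, board_6 from where it was at the start of the episode above 0.03 m).
It fails at once if a board is dropped into the rack: it moves faster than 0.6 m/s with its lower edge less than 36 mm above the rack's base ((horizontal distance between board_2 and rack below 0.17 m and z of board_2 in the frame of rack below 0.05 m and linear speed of board_2 above 0.6 m/s) or (horizontal distance between board_3 and rack below 0.17 m and z of board_3 in the frame of rack below 0.05 m and linear speed of board_3 above 0.6 m/s) or (horizontal distance between board_4 and rack below 0.17 m and z of board_4 in the frame of rack below 0.05 m and linear speed of board_4 above 0.6 m/s) or (horizontal distance between board_5 and rack below 0.17 m and z of board_5 in the frame of rack below 0.05 m and linear speed of board_5 above 0.6 m/s)).
It fails at once if the mug or the egg timer is shifted more than 30 mm (distance of any of mug_a, egg_timer from where it was at the start of the episode above 0.03 m).
It also fails if it takes over 115 s, if anything falls off the work surface, if the arm or the gripper's body presses on something with over 40 N, if the wrist force passes 120 N, or if a joint passes its speed limit or range.

ROBOT

A 7-joint arm with a two-finger parallel gripper is mounted at the origin on a cart in front of the work surface, level with it; the furniture and walls round the work are solid. World frame = base frame: x ahead of the robot, y to its left, z up, the work surface at z = 0. Lengths are in mm, angles in degrees, forces in N, time in s.
With the tool pointing down it reaches from about 400 to 850 mm from the base axis. Payload 10.4 kg.
Tool frame: the origin (TCP) lies midway between the tips of the shut fingers; the grasp point (between the pads) lies 19 mm behind it (env.tcp_to_grasp is the distance from the TCP to the grasp point, in mm); z points along the fingers, y is the line along which they close (so a half turn about z gives the same grasp; the last joint's range is limited). The gripper opens to 85 mm and grips with 20 to 120 N. Pads are 22 mm wide; open, the fingers measure 114 mm over their backs; the gripper's body (76 mm by 85 mm) begins 54 mm behind the grasp point. The pads swing forward as they close: fully open they stand 13 mm farther back than shut.
Start: joints at [-65.18, 19.034, -3.707, 83.658, 1.238, 77.344, -5.071], TCP at [275.104, 561.223, 204.038] pointing down, gripper open.
Joint ranges: [-148.97, 148.97], [-28.65, 121.19], [-84.17, 76.75], [9.2, 138.47], [-72.65, 252.65], [3.7, 117.97], [-149.18, 149.18]. Speed limits (degrees/s): [127.2, 127.2, 159.86, 159.86, 180, 180, 180].

INTERFACE

Orientations are given as [roll, pitch, yaw] about the fixed x, y, z axes, in that order (R = Rz(yaw) Ry(pitch) Rx(roll)).
In Python, from workcell import env gives the robot as it stands.
- The arm moves only by the tool jog_arm, called after "Call:" as name(argument=value, ...), one argument or row to a line, values as JSON. Schema: {"type":"object","properties":{"offsets":{"type":"array","items":{"type":"array","items":{"type":"number"},"minItems":6,"maxItems":6},"minItems":1,"maxItems":20},"finger_gap":{"type":"number"},"force":{"type":"number"},"only":{"type":"string"},"quiet":{"type":"boolean"},"lines":{"type":"string"}},"required":["offsets"],"additionalProperties":false}. offsets is a list of rows, 1 to 20 of them, each of 6 numbers: dx, dy, dz in mm, then a rotation vector rx, ry, rz in degrees; each row is the pose to reach, as a shift and turn from the pose commanded when the call began, along the tool's axes at that moment; what a row does not reach only later rows make up. A row lasts 1/10 s, in which the tool goes at most 50 mm and 8.59 degrees, less where a joint would pass 70% of its speed; a pose out of reach is approached as far as the arm can. finger_gap is the finger opening in mm, set as the call begins (left out keeps the last). The fingers move at their own pace and stop on an object; force is the grip in N (left out, the last holds). Time passes only in rows, so rows that do not move let the fingers close. The tool returns the time, the measured TCP pose, the force, the opening and the grip force at its end. only (a regular expression) keeps the lines of the reply that match it, lines (a string "A,B") keeps lines A to B, and quiet returns only ok. Input that does not fit is refused with a message, and nothing moves.
- env.read_state(): the state, without advancing time (a new reading comes with each control period).
- env.capture(name): name is "side" or "top"; returns a dict with "img" (480x640x3 uint8, red, green, blue), "range_z" (480x640 float32, mm along the optical axis (not along the pixel's ray), 0 where there is no reading), "intrinsics" (3x3 intrinsics, pixels), "origin" and "orientation" of the camera in the world. Camera axes: x right, y up, looking along -z (the intrinsics and any distortion apply to the point x, -y, -z); pixel columns grow to the right and rows downward; lengths in mm; the calibration is good to about 2 mm. A picture is of the moment at which its call begins.
- env.hand_in(): hands the job in; it is judged then, once.
The state is a dict: "clock": time; "joints": joint angles; "qd": joint speeds; "joint_torque": joint torques, N m; "tool_pos": TCP position; "eef_rot": TCP orientation; "ft_force": force on the tool from outside, world axes, zero at the start; "moment": the same for the moment, N m; "gripper_width": finger opening in mm; "grip_force": force on a finger pad.
Only numpy, scipy, OpenCV 4.12 (cv2) and the standard library are available. Lean on these libraries where they do the work, as an engineer would, in place of code of your own. Each camera call takes 0.05 s, during which the arm holds its last target. There are 200 camera calls.

## Working session

There is one attempt and no reset: what is moved stays moved. The work goes in short steps, Python scripts to look and compute and a tool call to move; the robot and the scene stay as the last step left them, time stands still between calls to the robot, and variables do not carry over. Pictures are saved under pics/ and viewed, at most 14 in all, crops included, and the job is handed in when it is done.

```bash
mkdir -p pics; ls
```

Create h.py:
```python
import numpy as np, cv2
from scipy.spatial.transform import Rotation as R
from workcell import env
def cap(n):
    c=env.capture(n); return c
def Rm(c):
    o=np.array(c["orientation"],float)
    return o if o.shape==(3,3) else R.from_euler('xyz',o,degrees=True).as_matrix()
def cloud(c):
    K=np.array(c["intrinsics"]);z=c["range_z"].astype(float)
    v,u=np.mgrid[:480,:640]
    p=np.stack([(u-K[0,2])/K[0,0]*z,-(v-K[1,2])/K[1,1]*z,-z],-1)
    P=p@Rm(c).T+np.array(c["origin"]); P[z==0]=np.nan
    return P
```

Run:
```python
from h import *
for n in("side","top"):
    c=cap(n); cv2.imwrite(f"pics/{n}0.png",c["img"][:,:,::-1]); np.savez(f"{n}0.npz",**c)
    print(n,[k for k in c],c["intrinsics"],c["origin"],c["orientation"])
s=env.read_state();print(s)
```

```text
pics
side ['img', 'range_z', 'intrinsics', 'origin', 'orientation'] [[538.89255031   0.         317.23856063]
 [  0.         538.89255031 245.82147781]
 [  0.           0.           1.        ]] [-220.47215964 -710.63354049  878.82892049] [ 51.11814451   0.71651998 -53.18064204]
top ['img', 'range_z', 'intrinsics', 'origin', 'orientation'] [[443.46410116   0.         316.20995143]
 [  0.         443.46410116 247.09901916]
 [  0.           0.           1.        ]] [ 515.50668795  -74.10874068 1150.11087258] [  4.89942919  -0.2025882  -90.44087451]
{'clock': 0.1, 'joints': array([-65.17822827,  19.06923819,  -3.70689849,  83.70064452,
         1.23841899,  77.34262419,  -5.07128005]), 'qd': array([ 0.0368866 , -0.20416558,  0.07320465, -0.03958272,  0.02037996,
       -0.00384328, -0.03503525]), 'joint_torque': array([ 5.83656092e-04, -6.26742840e+01,  4.84068948e-02, -3.92431319e+01,
        1.62834674e-02,  7.05163489e-03, -5.49827678e-05]), 'tool_pos': array([274.97508164, 560.85689983, 203.29043908]), 'eef_rot': array([-1.79927480e+02,  4.07164166e-03,  1.53883889e+02]), 'ft_force': array([-0.16275858, -0.59618116,  0.58347674]), 'moment': array([-0.05842098,  0.03871035,  0.02097601]), 'grip_force': 0.0, 'gripper_width': 85.85881712445938}
```

View pics/top0.png

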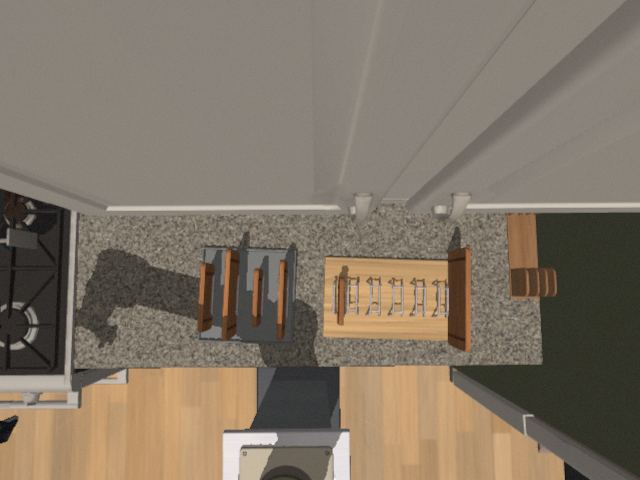

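View pics/side0.png

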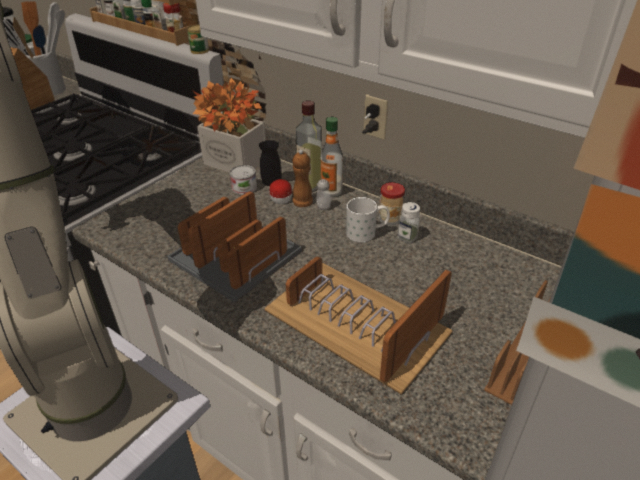

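The top view shows the drainer on the left (cols 200–297, rows 247–342) with four boards at cols ~205, 231, 257 and 282. The rack is on the right (cols 324–470), with the smallest board at col 341 and the largest at col 459. The side view agrees, and the mug and timer stand behind, against the wall.

Add to h.py:
```python
def boards(c,zmin=60,lim=(250,720,-330,330)):
    """top edges of brown boards seen from the top camera: list of dict"""
    P=cloud(c);hsv=cv2.cvtColor(c["img"],cv2.COLOR_RGB2HSV)
    x,y,z=P[...,0],P[...,1],P[...,2]
    m=(hsv[...,0]<14)&(hsv[...,1]>90)&(z>zmin)&(z<320)&(x>lim[0])&(x<lim[1])&(y>lim[2])&(y<lim[3])
    n,l,st,_=cv2.connectedComponentsWithStats(m.astype(np.uint8))
    out=[]
    for i in range(1,n):
        if st[i,4]<40: continue
        Q=P[l==i]; zt=np.percentile(Q[:,2],95); T=Q[Q[:,2]>zt-6]
        r=cv2.minAreaRect(T[:,:2].astype(np.float32))
        b=cv2.boxPoints(r); e=b[1]-b[0]; f=b[2]-b[1]; d=e if np.hypot(*e)>np.hypot(*f) else f
        d=d*np.sign(d[0])
        out.append(dict(c=np.round(r[0],1),L=round(max(r[1]),1),W=round(min(r[1]),1),z=round(np.median(T[:,2]),1),ang=round(np.degrees(np.arctan2(d[1],d[0])),1),n=len(T)))
    return sorted(out,key=lambda o:-o["c"][1])
```

Run:
```python
from h import *
c=dict(np.load("top0.npz")); 
for b in boards(c,40): print(b)
P=cloud(c);hsv=cv2.cvtColor(c["img"],cv2.COLOR_RGB2HSV)
x,y,z=P[...,0],P[...,1],P[...,2]
reg=(x>250)&(x<720)
pale=reg&(abs(z-14)<7)&(hsv[...,1]>90)&(hsv[...,0]<25)&(y<100)&(y>-420)
gray=reg&(z>2)&(z<45)&(hsv[...,1]<60)&(hsv[...,2]<110)&(y>0)
wire=reg&(z>30)&(z<70)&(hsv[...,1]<60)&(y<60)
for n,m in(("rack",pale),("drain",gray)):
    m=cv2.morphologyEx(m.astype(np.uint8),cv2.MORPH_OPEN,np.ones((3,3)))
    k,l,st,_=cv2.connectedComponentsWithStats(m)
    i=1+np.argmax(st[1:,4]);M=m>0 if n=="rack" else l==i
    print(n,cv2.minAreaRect(P[M][:,:2].astype(np.float32)),np.median(P[M][:,2]),st[i])
k,l,st,ce=cv2.connectedComponentsWithStats(wire.astype(np.uint8))
for i in range(1,k):
    if st[i,4]>8: print("wire",np.round(np.median(P[l==i],0)),st[i,4])
h=np.median(z[(hsv[...,1]<60)&reg&(y<-300)]);print("counter z",h)
c=dict(np.load("side0.npz"));P=cloud(c)
for u,v in((360,220),(281,188),(392,205),(410,222)): print(np.round(P[v,u]))
for u,v in((420,40),(330,200),(330,20),(400,170)):print(np.round(cloud(dict(np.load("top0.npz")))[v,u]))
```

```text
{'c': array([490.4, 190.6]), 'L': 154.0, 'W': 13.0, 'z': np.float64(107.1), 'ang': np.float32(-2.4), 'n': 321}
{'c': array([496.6, 128.5]), 'L': 203.0, 'W': 12.9, 'z': np.float64(130.8), 'ang': np.float32(-2.5), 'n': 451}
{'c': array([487.8,  66.8]), 'L': 134.3, 'W': 12.3, 'z': np.float64(95.0), 'ang': np.float32(-2.4), 'n': 265}
{'c': array([481.2,   4.8]), 'L': 177.3, 'W': 12.4, 'z': np.float64(119.3), 'ang': np.float32(-2.1), 'n': 356}
{'c': array([ 477.5, -137. ]), 'L': 103.9, 'W': 10.7, 'z': np.float64(91.3), 'ang': np.float32(-2.7), 'n': 182}
rack ((480.87261962890625, -255.19091796875), (316.55120849609375, 202.9834747314453), 87.78073120117188) 15.13009336920436 [ 323  257  126   84 7482]
drain ((463.47381591796875, 643.244140625), (316.44293212890625, 150.80419921875), 0.2646309435367584) 29.51035334935318 [   0  245   63  128 2947]
wire [ 595. -680.   50.] 384
wire [490.  56.  43.] 84
wire [487.  -5.  43.] 83
wire [ 484. -121.   54.] 63
wire [ 486. -165.   55.] 135
wire [ 478. -214.   54.] 133
wire [ 482. -282.   54.] 131
wire [ 477. -339.   54.] 136
wire [ 477. -388.   54.] 153
wire [ 464. -679.   48.] 43
wire [ 343. -680.   50.] 408
counter z 76.26437766487538
[ 721. -128.   72.]
[741. 150.  53.]
[ 831. -157.   68.]
[ 794. -232.   67.]
[ 618. -119.  971.]
[622. -94. 597.]
[622. -81. 980.]
[ 619. -152.  757.]
```

Heights identify the drainer boards. From +y to −y they are board_4 (top at 107 mm), board_2 (131), board_5 (95) and board_3 (119). The rack's +y end lines up with the 362 mm length, which puts its centre near (480, −278) with yaw −2.2°. board_6 sits at rack y = +140, so the slots are: board_5 at +84, board_4 at +28, board_3 at −28, board_2 at −84. I'll take them in the order 2, 3, 4, 5.

Add to h.py:
```python
def go(x,y,z,yaw=177.7):
    s=env.read_state(); r=R.from_euler('xyz',s["eef_rot"],degrees=True)
    d=r.inv().apply(np.array([x,y,z])-s["tool_pos"])
    rv=(r.inv()*R.from_euler('xyz',[180,0,yaw],degrees=True)).as_rotvec(degrees=True)
    print("to",(x,y,z),"d",np.round(d,1),"rv",np.round(rv,1))
```

Run:
```python
from h import *
go(496.6,128.5,204)
c=dict(np.load("top0.npz"))
for b in boards(c,40,(250,720,-470,-80)): print(b)
P=cloud(c);hsv=cv2.cvtColor(c["img"],cv2.COLOR_RGB2HSV)
Q=P[(abs(P[...,2]-54)<6)&(hsv[...,1]<60)&(P[...,0]>435)&(P[...,0]<535)&(P[...,1]<-100)&(P[...,1]>-440)]
a=np.radians(-2.2);d=Q[:,:2]-[480,-278.2];ly=-np.sin(a)*d[:,0]+np.cos(a)*d[:,1]
h,e=np.histogram(ly,np.arange(-170,171,5));print(dict(zip(e[:-1].astype(int).tolist(),h.tolist())))
```

```text
to (496.6, 128.5, 204) d [-3.893e+02 -2.907e+02 -3.000e-01] rv [ -0.1  -0.  -23.8]
{'c': array([ 477.5, -137. ]), 'L': 103.9, 'W': 10.7, 'z': np.float64(91.3), 'ang': np.float32(-2.7), 'n': 182}
{'c': array([ 482.9, -416.6]), 'L': 228.1, 'W': 13.4, 'z': np.float64(150.9), 'ang': np.float32(-2.1), 'n': 562}
{-170: 0, -165: 0, -160: 0, -155: 0, -150: 0, -145: 0, -140: 0, -135: 0, -130: 1, -125: 59, -120: 7, -115: 4, -110: 4, -105: 29, -100: 30, -95: 0, -90: 0, -85: 0, -80: 0, -75: 0, -70: 34, -65: 29, -60: 6, -55: 6, -50: 10, -45: 41, -40: 0, -35: 0, -30: 0, -25: 0, -20: 0, -15: 20, -10: 42, -5: 3, 0: 4, 5: 18, 10: 36, 15: 0, 20: 0, 25: 0, 30: 0, 35: 0, 40: 6, 45: 40, 50: 4, 55: 6, 60: 6, 65: 59, 70: 1, 75: 0, 80: 0, 85: 0, 90: 0, 95: 5, 100: 50, 105: 6, 110: 5, 115: 5, 120: 46, 125: 9, 130: 0, 135: 0, 140: 0, 145: 0, 150: 0, 155: 57, 160: 2, 165: 0}
```

Call:
jog_arm(
  offsets=[
    [-389,-291,0,0,0,-24],
    [-389,-291,0,0,0,-24],
    [-389,-291,0,0,0,-24],
    [-389,-291,0,0,0,-24],
    [-389,-291,0,0,0,-24],
    [-389,-291,0,0,0,-24],
    [-389,-291,0,0,0,-24],
    [-389,-291,0,0,0,-24],
    [-389,-291,0,0,0,-24],
    [-389,-291,0,0,0,-24],
    [-389,-291,0,0,0,-24],
    [-389,-291,0,0,0,-24],
    [-389,-291,0,0,0,-24],
    [-389,-291,0,0,0,-24],
    [-389,-291,0,0,0,-24],
    [-389,-291,0,0,0,-24],
  ],
  finger_gap=40,
  force=60,
)

```text
clock: 1.7
tool_pos: [496.1, 129.3, 204.0]
eef_rot: [180.0, -0.0, 178.0]
ft_force: [0.1, -0.2, 0.3]
gripper_width: 40.0
grip_force: 0.0
```

```bash
python3 -c "
from h import *
go(496.6,128.5,97)"
```

```text
to (496.6, 128.5, 97) d [ -0.5  -0.8 107. ] rv [ 0.  -0.   0.3]
```

The wire gaps sit at −83, −27.5, +28.5 and +84, which confirms the rack pose. Descending on board_2.

Call:
jog_arm(
  offsets=[
    [0,-1,40,0,0,0],
    [0,-1,80,0,0,0],
    [0,-1,107,0,0,0],
    [0,-1,107,0,0,0],
    [0,-1,107,0,0,0],
  ],
)

```text
clock: 2.2
tool_pos: [496.5, 127.9, 97.8]
eef_rot: [-180.0, 0.0, 177.9]
ft_force: [0.3, 0.3, 0.9]
gripper_width: 39.8
grip_force: 0.0
```

Call:
jog_arm(
  offsets=[
    [0,0,0,0,0,0],
    [0,0,0,0,0,0],
    [0,0,0,0,0,0],
    [0,0,0,0,0,0],
    [0,0,0,0,0,0],
    [0,0,0,0,0,0],
  ],
  finger_gap=5,
  force=60,
)

```text
clock: 2.8
tool_pos: [497.3, 128.3, 98.9]
eef_rot: [179.9, 0.2, 177.9]
ft_force: [-1.9, -0.4, 6.6]
gripper_width: 9.1
grip_force: 58.7
```

Call:
jog_arm(
  offsets=[
    [0,0,-30,0,0,0],
    [0,0,-60,0,0,0],
    [0,0,-60,0,0,0],
    [0,0,-60,0,0,0],
  ],
)

```text
clock: 3.2
tool_pos: [496.6, 127.9, 157.7]
eef_rot: [179.9, 0.1, 177.9]
ft_force: [-0.4, 0.8, -2.8]
gripper_width: 9.1
grip_force: 58.8
```

Run:
```python
from h import *
go(476.7,-362.1,290)
c=cap("side"); cv2.imwrite("pics/side1.png",c["img"][100:300,100:500,::-1])
```

```text
to (476.7, -362.1, 290) d [   1.6 -490.3 -132.7] rv [0.1 0.1 0.2]
```

View pics/side1.png

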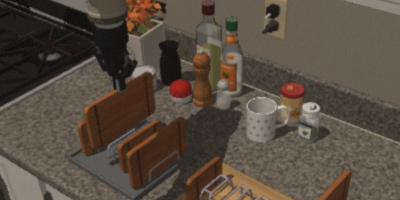

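The board is held level and clear of the hoops. Lift and carry to above slot −84.

Call:
jog_arm(
  offsets=[
    [0,0,-40,0,0,0],
    [0,0,-80,0,0,0],
    [0,0,-115,0,0,0],
    [0,-40,-115,0,0,0],
    [0,-80,-115,0,0,0],
    [1,-120,-115,0,0,0],
    [1,-160,-115,0,0,0],
    [1,-200,-115,0,0,0],
    [1,-240,-115,0,0,0],
    [1,-280,-115,0,0,0],
    [1,-320,-115,0,0,0],
    [2,-360,-115,0,0,0],
    [2,-400,-115,0,0,0],
    [2,-440,-115,0,0,0],
    [2,-470,-115,0,0,0],
    [2,-490,-115,0,0,0],
    [2,-490,-115,0,0,0],
    [2,-490,-115,0,0,0],
    [2,-490,-115,0,0,0],
  ],
)

```text
clock: 5.15
tool_pos: [476.5, -360.6, 271.3]
eef_rot: [179.9, -0.0, 178.0]
ft_force: [-0.0, -0.5, -2.2]
gripper_width: 9.5
grip_force: 59.1
```

Run:
```python
from h import *
go(476.7,-362.1,107)
c=cap("top"); cv2.imwrite("pics/top2.png",c["img"][220:370,180:500,::-1].repeat(2,0).repeat(2,1))
for b in boards(c,40,(300,720,-470,250)): print(b)
```

```text
to (476.7, -362.1, 107) d [ -0.3  -1.6 164.3] rv [ 0.1 -0.   0.3]
{'c': array([489.2, 190.9]), 'L': 156.3, 'W': 13.1, 'z': np.float64(106.9), 'ang': np.float32(-2.5), 'n': 328}
{'c': array([487.7,  66.9]), 'L': 129.6, 'W': 12.2, 'z': np.float64(95.1), 'ang': np.float32(-2.8), 'n': 255}
{'c': array([482.6,   5.3]), 'L': 179.7, 'W': 12.1, 'z': np.float64(119.2), 'ang': np.float32(-2.4), 'n': 360}
{'c': array([ 476.5, -137.2]), 'L': 106.5, 'W': 11.4, 'z': np.float64(91.1), 'ang': np.float32(-2.9), 'n': 174}
{'c': array([ 475.6, -359.8]), 'L': 206.5, 'W': 13.3, 'z': np.float64(302.9), 'ang': np.float32(-2.0), 'n': 604}
```

View pics/top2.png

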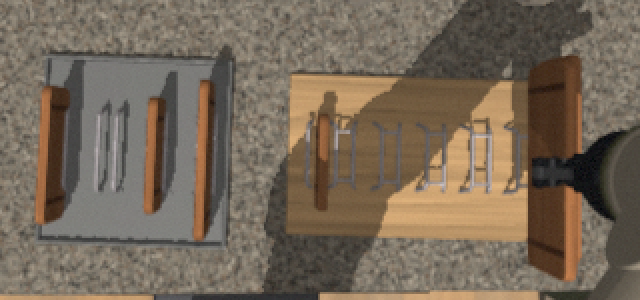

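The view shows board_2 over the slot (top at (475.6, −359.8), z 303) and parallel to the rack. Lowering it, slowly at the end.

Call:
jog_arm(
  offsets=[
    [0,-2,40,0,0,0],
    [0,-2,80,0,0,0],
    [0,-2,110,0,0,0],
    [0,-2,125,0,0,0],
    [0,-2,135,0,0,0],
    [0,-2,143,0,0,0],
    [0,-2,150,0,0,0],
    [0,-2,156,0,0,0],
    [0,-2,160,0,0,0],
    [0,-2,163,0,0,0],
    [0,-2,164,0,0,0],
    [0,-2,164,0,0,0],
  ],
)

```text
clock: 6.4
tool_pos: [476.1, -363.9, 108.0]
eef_rot: [180.0, 0.0, 177.9]
ft_force: [-0.5, -0.0, -2.0]
gripper_width: 9.2
grip_force: 59.1
```

Call:
jog_arm(
  offsets=[
    [0,0,1,0,0,0],
    [0,0,2,0,0,0],
    [0,0,3,0,0,0],
    [0,0,3,0,0,0],
  ],
)

```text
clock: 6.8
tool_pos: [476.3, -365.2, 106.9]
eef_rot: [-179.9, 0.1, 177.8]
ft_force: [-4.2, -0.1, 12.4]
gripper_width: 9.4
grip_force: 61.0
```

Seated, with 12 N of contact. Release and retreat, then head for board_3 at about (482, 5).

Call:
jog_arm(
  offsets=[
    [0,0,-1,0,0,0],
    [0,0,-1,0,0,0],
    [0,0,-1,0,0,0],
    [0,0,-1,0,0,0],
  ],
  finger_gap=36,
  force=60,
)

```text
clock: 7.2
tool_pos: [476.1, -363.8, 105.8]
eef_rot: [180.0, -0.0, 177.9]
ft_force: [0.6, -0.2, 0.2]
gripper_width: 36.0
grip_force: 0.0
```

Call:
jog_arm(
  offsets=[
    [0,0,-15,0,0,0],
    [0,0,-40,0,0,0],
    [0,0,-85,0,0,0],
    [0,0,-100,0,0,0],
    [0,0,-100,0,0,0],
  ],
)

```text
clock: 7.7
tool_pos: [477.2, -365.0, 209.5]
eef_rot: [-179.9, 0.3, 177.9]
ft_force: [0.8, -0.2, 0.2]
gripper_width: 36.1
grip_force: 0.0
```

```bash
python3 -c "
from h import *
go(482,5,207);go(482,5,86)"
```

```text
to (482, 5, 207) d [  8.9 369.9   1.7] rv [-0.1  0.3  0.2]
to (482, 5, 86) d [  9.5 370.2 122.7] rv [-0.1  0.3  0.2]
```

Call:
jog_arm(
  offsets=[
    [2,50,0,0,0,0],
    [3,100,0,0,0,0],
    [4,150,0,0,0,0],
    [5,200,0,0,0,0],
    [6,250,0,0,0,0],
    [7,300,0,0,0,0],
    [8,340,0,0,0,0],
    [9,369,0,0,0,0],
    [9,369,0,0,0,0],
    [9,369,0,0,0,0],
    [9,369,0,0,0,0],
  ],
)

```text
clock: 8.8
tool_pos: [480.5, 3.9, 205.7]
eef_rot: [-180.0, -0.0, 177.8]
ft_force: [1.4, -0.5, -0.0]
gripper_width: 36.2
grip_force: 0.0
```

Run:
```python
from h import *
c=cap("top"); 
for b in boards(c,40,(300,720,-470,250)): print(b)
go(482,5,87)
```

```text
{'c': array([489.1, 190.7]), 'L': 156.0, 'W': 12.9, 'z': np.float64(107.1), 'ang': np.float32(-2.1), 'n': 322}
{'c': array([544.3,  65. ]), 'L': 16.6, 'W': 10.3, 'z': np.float64(94.9), 'ang': np.float32(2.3), 'n': 31}
{'c': array([560.4,   1.5]), 'L': 18.8, 'W': 9.4, 'z': np.float64(119.1), 'ang': np.float32(0.6), 'n': 37}
{'c': array([ 475.4, -137. ]), 'L': 103.9, 'W': 11.0, 'z': np.float64(91.1), 'ang': np.float32(-2.3), 'n': 168}
{'c': array([ 474.8, -363.1]), 'L': 201.2, 'W': 12.6, 'z': np.float64(138.9), 'ang': np.float32(-2.6), 'n': 448}
{'c': array([ 481.8, -417.1]), 'L': 226.0, 'W': 12.8, 'z': np.float64(150.7), 'ang': np.float32(-2.0), 'n': 558}
to (482, 5, 87) d [ -1.4   1.2 118.7] rv [-0.  -0.   0.1]
```

board_2 stands properly: its top is at 138.9 mm (138 expected) on the slot line. Now gripping board_3.

Call:
jog_arm(
  offsets=[
    [-1,1,45,0,0,0],
    [-1,1,85,0,0,0],
    [-1,1,108,0,0,0],
    [-1,1,119,0,0,0],
    [-1,1,119,0,0,0],
    [-1,1,119,0,0,0],
  ],
)

```text
clock: 9.45
tool_pos: [482.6, 5.8, 88.1]
eef_rot: [180.0, 0.1, 177.8]
ft_force: [-0.3, -0.2, 0.4]
gripper_width: 35.8
grip_force: 0.0
```

Call:
jog_arm(
  offsets=[
    [0,0,0,0,0,0],
    [0,0,0,0,0,0],
    [0,0,0,0,0,0],
    [0,0,0,0,0,0],
    [0,0,0,0,0,0],
    [0,0,0,0,0,0],
  ],
  finger_gap=5,
  force=60,
)

```text
clock: 10.05
tool_pos: [482.7, 6.3, 88.4]
eef_rot: [180.0, 0.1, 177.9]
ft_force: [-1.6, -0.3, 6.6]
gripper_width: 8.4
grip_force: 58.7
```

Call:
jog_arm(
  offsets=[
    [0,0,-30,0,0,0],
    [0,0,-70,0,0,0],
    [0,0,-110,0,0,0],
    [0,0,-150,0,0,0],
    [0,0,-165,0,0,0],
    [0,0,-165,0,0,0],
    [0,0,-165,0,0,0],
  ],
)

```text
clock: 10.75
tool_pos: [481.5, 6.1, 251.4]
eef_rot: [180.0, -0.0, 177.9]
ft_force: [0.6, -0.5, -2.4]
gripper_width: 8.6
grip_force: 58.7
```

```bash
python3 -c "
from h import *
go(478.9,-306.2,252)"
```

```text
to (478.9, -306.2, 252) d [  -8.9 -312.2   -0.6] rv [ 0.  -0.   0.2]
```

Call:
jog_arm(
  offsets=[
    [-1,-40,0,0,0,0],
    [-2,-80,0,0,0,0],
    [-3,-120,0,0,0,0],
    [-4,-160,0,0,0,0],
    [-5,-200,0,0,0,0],
    [-6,-240,0,0,0,0],
    [-7,-270,0,0,0,0],
    [-8,-295,0,0,0,0],
    [-9,-312,0,0,0,0],
    [-9,-312,0,0,0,0],
    [-9,-312,0,0,0,0],
    [-9,-312,0,0,0,0],
  ],
)

```text
clock: 11.95
tool_pos: [479.3, -304.7, 251.2]
eef_rot: [179.9, -0.1, 178.0]
ft_force: [-0.5, -0.2, -0.9]
gripper_width: 8.5
grip_force: 58.7
```

Run:
```python
from h import *
c=cap("top"); 
for b in boards(c,40,(300,720,-470,-80)): print(b)
go(478.9,-306.2,97)
```

```text
{'c': array([ 478. , -137.3]), 'L': 103.7, 'W': 11.5, 'z': np.float64(91.2), 'ang': np.float32(-3.2), 'n': 169}
{'c': array([ 426. , -301.3]), 'L': 71.3, 'W': 11.7, 'z': np.float64(281.5), 'ang': np.float32(-2.0), 'n': 211}
{'c': array([ 530.8, -306.3]), 'L': 76.5, 'W': 12.7, 'z': np.float64(281.0), 'ang': np.float32(-1.6), 'n': 238}
{'c': array([ 567.4, -420.5]), 'L': 59.0, 'W': 11.9, 'z': np.float64(150.6), 'ang': np.float32(-2.7), 'n': 137}
to (478.9, -306.2, 97) d [  0.4  -1.6 154.5] rv [ 0.  -0.   0.3]
```

Call:
jog_arm(
  offsets=[
    [0,-2,40,0,0,0],
    [0,-2,80,0,0,0],
    [0,-2,105,0,0,0],
    [0,-2,120,0,0,0],
    [0,-2,130,0,0,0],
    [0,-2,137,0,0,0],
    [0,-2,143,0,0,0],
    [0,-2,148,0,0,0],
    [0,-2,152,0,0,0],
    [0,-2,154,0,0,0],
    [0,-2,156,0,0,0],
    [0,-2,157,0,0,0],
    [0,-2,157,0,0,0],
  ],
)

```text
clock: 13.3
tool_pos: [479.2, -309.1, 96.4]
eef_rot: [-180.0, 0.1, 177.8]
ft_force: [-5.2, 0.6, 11.3]
gripper_width: 8.6
grip_force: 60.7
```

Seated. Release, retreat and go over board_4 at (489, 191).

Call:
jog_arm(
  offsets=[
    [0,0,-1,0,0,0],
    [0,0,-1,0,0,0],
    [0,0,-1,0,0,0],
    [0,0,-1,0,0,0],
  ],
  finger_gap=36,
  force=60,
)

```text
clock: 13.7
tool_pos: [479.3, -307.8, 95.9]
eef_rot: [180.0, 0.0, 177.9]
ft_force: [0.7, -0.6, 1.3]
gripper_width: 36.1
grip_force: 0.0
```

Call:
jog_arm(
  offsets=[
    [0,0,-15,0,0,0],
    [0,0,-40,0,0,0],
    [0,0,-85,0,0,0],
    [0,0,-100,0,0,0],
    [0,0,-100,0,0,0],
    [0,0,-100,0,0,0],
  ],
)

```text
clock: 14.3
tool_pos: [479.1, -307.8, 196.0]
eef_rot: [180.0, 0.0, 177.9]
ft_force: [-0.8, 0.3, -1.0]
gripper_width: 36.0
grip_force: 0.0
```

```bash
python3 -c "
from h import *
go(489,190.9,196)"
```

```text
to (489, 190.9, 196) d [8.500e+00 4.988e+02 1.000e-01] rv [0.  0.  0.2]
```

Call:
jog_arm(
  offsets=[
    [1,50,0,0,0,0],
    [2,100,0,0,0,0],
    [3,150,0,0,0,0],
    [4,200,0,0,0,0],
    [5,250,0,0,0,0],
    [6,300,0,0,0,0],
    [6,350,0,0,0,0],
    [7,400,0,0,0,0],
    [8,450,0,0,0,0],
    [8,485,0,0,0,0],
    [8,499,0,0,0,0],
    [8,499,0,0,0,0],
    [8,499,0,0,0,0],
    [8,499,0,0,0,0],
  ],
)

```text
clock: 15.7
tool_pos: [489.9, 188.8, 195.8]
eef_rot: [-180.0, -0.0, 177.7]
ft_force: [0.0, -0.6, -0.0]
gripper_width: 36.0
grip_force: 0.0
```

Run:
```python
from h import *
c=cap("top"); 
for b in boards(c,40,(300,720,-470,250)): print(b)
go(489,190.9,76)
```

```text
{'c': array([530.8, 189.3]), 'L': 68.2, 'W': 12.6, 'z': np.float64(107.1), 'ang': np.float32(-2.9), 'n': 139}
{'c': array([455., 180.]), 'L': 86.3, 'W': 36.8, 'z': np.float64(107.0), 'ang': np.float32(-39.7), 'n': 113}
{'c': array([486.6,  67.1]), 'L': 131.8, 'W': 12.2, 'z': np.float64(95.1), 'ang': np.float32(-2.2), 'n': 266}
{'c': array([ 477.6, -137.5]), 'L': 104.0, 'W': 11.3, 'z': np.float64(91.3), 'ang': np.float32(-3.2), 'n': 185}
{'c': array([ 479.1, -308. ]), 'L': 180.6, 'W': 12.3, 'z': np.float64(126.7), 'ang': np.float32(-2.4), 'n': 364}
{'c': array([ 475.8, -363.5]), 'L': 203.8, 'W': 12.7, 'z': np.float64(138.9), 'ang': np.float32(-2.2), 'n': 442}
{'c': array([ 481.7, -417.1]), 'L': 226.1, 'W': 12.8, 'z': np.float64(150.8), 'ang': np.float32(-2.2), 'n': 561}
to (489, 190.9, 76) d [  1.    1.9 120. ] rv [-0. -0.  0.]
```

board_3 is seated too (top 126.7 mm, expected 126). Gripping board_4.

Call:
jog_arm(
  offsets=[
    [0,2,45,0,0,0],
    [0,2,85,0,0,0],
    [0,2,108,0,0,0],
    [0,2,120,0,0,0],
    [0,2,120,0,0,0],
    [0,2,120,0,0,0],
  ],
)

```text
clock: 16.35
tool_pos: [490.5, 192.9, 77.2]
eef_rot: [180.0, 0.1, 177.8]
ft_force: [1.0, -0.1, -0.1]
gripper_width: 35.9
grip_force: 0.0
```

Call:
jog_arm(
  offsets=[
    [0,0,0,0,0,0],
    [0,0,0,0,0,0],
    [0,0,0,0,0,0],
    [0,0,0,0,0,0],
    [0,0,0,0,0,0],
    [0,0,0,0,0,0],
  ],
  finger_gap=5,
  force=60,
)

```text
clock: 16.95
tool_pos: [490.6, 193.5, 77.5]
eef_rot: [179.9, 0.1, 177.9]
ft_force: [-0.9, 0.1, 5.6]
gripper_width: 8.0
grip_force: 58.8
```

Call:
jog_arm(
  offsets=[
    [0,0,-30,0,0,0],
    [0,0,-70,0,0,0],
    [0,0,-110,0,0,0],
    [0,0,-150,0,0,0],
    [0,0,-160,0,0,0],
    [0,0,-160,0,0,0],
    [0,0,-160,0,0,0],
  ],
)

```text
clock: 17.65
tool_pos: [489.1, 192.8, 234.8]
eef_rot: [-180.0, -0.1, 177.9]
ft_force: [-0.1, 0.1, -2.7]
gripper_width: 8.0
grip_force: 58.6
```

```bash
python3 -c "
from h import *
go(481.1,-250.2,236)"
```

```text
to (481.1, -250.2, 236) d [  -8.3 -443.    -0.9] rv [-0.  -0.1  0.2]
```

Call:
jog_arm(
  offsets=[
    [-1,-40,0,0,0,0],
    [-2,-80,0,0,0,0],
    [-2,-120,0,0,0,0],
    [-3,-160,0,0,0,0],
    [-4,-200,0,0,0,0],
    [-5,-240,0,0,0,0],
    [-5,-280,0,0,0,0],
    [-6,-320,0,0,0,0],
    [-7,-360,0,0,0,0],
    [-7,-400,0,0,0,0],
    [-8,-430,0,0,0,0],
    [-8,-443,0,0,0,0],
    [-8,-443,0,0,0,0],
    [-8,-443,0,0,0,0],
    [-8,-443,0,0,0,0],
  ],
)

```text
clock: 19.15
tool_pos: [481.4, -248.5, 235.2]
eef_rot: [180.0, -0.1, 178.0]
ft_force: [0.1, 0.7, -1.5]
gripper_width: 7.9
grip_force: 58.8
```

Run:
```python
from h import *
c=cap("top"); 
for b in boards(c,40,(300,720,-470,-80)): print(b)
go(481.1,-250.2,86)
```

```text
{'c': array([ 476.5, -137.2]), 'L': 106.3, 'W': 11.0, 'z': np.float64(91.1), 'ang': np.float32(-2.3), 'n': 171}
{'c': array([ 441.4, -242.5]), 'L': 19.7, 'W': 4.2, 'z': np.float64(263.9), 'ang': np.float32(-1.3), 'n': 21}
{'c': array([ 531.4, -249.6]), 'L': 58.0, 'W': 10.8, 'z': np.float64(264.4), 'ang': np.float32(-1.4), 'n': 142}
{'c': array([ 547.3, -310.2]), 'L': 44.3, 'W': 10.4, 'z': np.float64(126.5), 'ang': np.float32(-3.9), 'n': 77}
{'c': array([ 577.7, -366.2]), 'L': 10.6, 'W': 5.1, 'z': np.float64(134.0), 'ang': np.float32(87.0), 'n': 12}
{'c': array([ 566.3, -420.4]), 'L': 61.3, 'W': 12.5, 'z': np.float64(150.7), 'ang': np.float32(-2.1), 'n': 143}
to (481.1, -250.2, 86) d [  0.3  -1.8 149.5] rv [ 0.  -0.   0.3]
```

Call:
jog_arm(
  offsets=[
    [0,-2,40,0,0,0],
    [0,-2,75,0,0,0],
    [0,-2,100,0,0,0],
    [0,-2,115,0,0,0],
    [0,-2,125,0,0,0],
    [0,-2,132,0,0,0],
    [0,-2,138,0,0,0],
    [0,-2,143,0,0,0],
    [0,-2,147,0,0,0],
    [0,-2,149,0,0,0],
    [0,-2,151,0,0,0],
    [0,-2,152,0,0,0],
    [0,-2,152,0,0,0],
  ],
)

```text
clock: 20.5
tool_pos: [481.5, -253.0, 85.4]
eef_rot: [-180.0, 0.1, 177.8]
ft_force: [-5.0, 0.1, 10.9]
gripper_width: 8.1
grip_force: 62.4
```

Call:
jog_arm(
  offsets=[
    [0,0,-1,0,0,0],
    [0,0,-1,0,0,0],
    [0,0,-1,0,0,0],
    [0,0,-1,0,0,0],
  ],
  finger_gap=36,
  force=60,
)

```text
clock: 20.9
tool_pos: [481.3, -251.9, 84.9]
eef_rot: [180.0, -0.0, 177.9]
ft_force: [-0.1, -0.1, -0.2]
gripper_width: 36.3
grip_force: 0.0
```

Call:
jog_arm(
  offsets=[
    [0,0,-15,0,0,0],
    [0,0,-40,0,0,0],
    [0,0,-85,0,0,0],
    [0,0,-100,0,0,0],
    [0,0,-100,0,0,0],
    [0,0,-100,0,0,0],
  ],
)

```text
clock: 21.5
tool_pos: [481.3, -251.9, 185.3]
eef_rot: [180.0, 0.0, 177.9]
ft_force: [-0.1, 0.3, -0.1]
gripper_width: 36.0
grip_force: 0.0
```

```bash
python3 -c "
from h import *
go(487.3,67,185)"
```

```text
to (487.3, 67, 185) d [  5.7 318.9   0.4] rv [0.  0.  0.2]
```

Call:
jog_arm(
  offsets=[
    [1,50,0,0,0,0],
    [2,100,0,0,0,0],
    [3,150,0,0,0,0],
    [4,200,0,0,0,0],
    [5,250,0,0,0,0],
    [6,295,0,0,0,0],
    [6,319,0,0,0,0],
    [6,319,0,0,0,0],
    [6,319,0,0,0,0],
    [6,319,0,0,0,0],
  ],
)

```text
clock: 22.5
tool_pos: [486.8, 65.6, 184.5]
eef_rot: [-180.0, -0.1, 177.8]
ft_force: [-0.3, -0.5, -0.0]
gripper_width: 36.4
grip_force: 0.0
```

Run:
```python
from h import *
c=cap("top"); 
for b in boards(c,40,(300,720,-470,250)): print(b)
go(487.3,67,66)
```

```text
{'c': array([443.2,  67.2]), 'L': 35.2, 'W': 7.8, 'z': np.float64(95.6), 'ang': np.float32(-4.2), 'n': 42}
{'c': array([522.1,  62.1]), 'L': 57.8, 'W': 26.0, 'z': np.float64(95.5), 'ang': np.float32(24.3), 'n': 92}
{'c': array([ 477.6, -137.1]), 'L': 108.7, 'W': 11.0, 'z': np.float64(91.2), 'ang': np.float32(-2.4), 'n': 174}
{'c': array([ 480.3, -252.1]), 'L': 157.1, 'W': 11.9, 'z': np.float64(114.6), 'ang': np.float32(-2.1), 'n': 303}
{'c': array([ 479. , -307.3]), 'L': 180.8, 'W': 11.9, 'z': np.float64(126.7), 'ang': np.float32(-2.6), 'n': 374}
{'c': array([ 476. , -363.3]), 'L': 203.4, 'W': 13.0, 'z': np.float64(138.8), 'ang': np.float32(-2.3), 'n': 452}
{'c': array([ 482.8, -417. ]), 'L': 228.3, 'W': 12.6, 'z': np.float64(150.7), 'ang': np.float32(-2.3), 'n': 562}
to (487.3, 67, 66) d [ -0.4   1.5 118.7] rv [-0.  -0.   0.1]
```

board_4 is seated (114.6 mm, expected 114). Now board_5.

Call:
jog_arm(
  offsets=[
    [0,1,45,0,0,0],
    [0,1,85,0,0,0],
    [0,1,108,0,0,0],
    [0,1,118,0,0,0],
    [0,1,118,0,0,0],
    [0,1,118,0,0,0],
  ],
)

```text
clock: 23.15
tool_pos: [487.9, 67.8, 68.1]
eef_rot: [180.0, 0.1, 177.8]
ft_force: [1.0, 0.6, 0.4]
gripper_width: 36.1
grip_force: 0.0
```

Call:
jog_arm(
  offsets=[
    [0,0,0,0,0,0],
    [0,0,0,0,0,0],
    [0,0,0,0,0,0],
    [0,0,0,0,0,0],
    [0,0,0,0,0,0],
    [0,0,0,0,0,0],
  ],
  finger_gap=5,
  force=60,
)

```text
clock: 23.75
tool_pos: [487.1, 68.1, 67.1]
eef_rot: [180.0, 0.0, 177.9]
ft_force: [-0.4, 0.1, 1.3]
gripper_width: 4.9
grip_force: 0.5
```

Call:
jog_arm(
  offsets=[
    [0,0,-30,0,0,0],
    [0,0,-70,0,0,0],
    [0,0,-110,0,0,0],
    [0,0,-145,0,0,0],
    [0,0,-160,0,0,0],
    [0,0,-160,0,0,0],
    [0,0,-160,0,0,0],
  ],
)

```text
clock: 24.45
tool_pos: [486.8, 68.0, 226.3]
eef_rot: [-180.0, -0.0, 177.9]
ft_force: [0.4, -1.1, 0.6]
gripper_width: 5.1
grip_force: 0.0
```

```bash
python3 -c "
from h import *
go(483.3,-194.3,226)"
```

```text
to (483.3, -194.3, 226) d [  -6.2 -262.2    0.3] rv [-0.  -0.   0.2]
```

The fingers closed to 5 mm with no force, so board_5 may have been missed. Looking.

Run:
```python
from h import *
c=cap("side"); cv2.imwrite("pics/side3.png",c["img"][100:340,120:440,::-1].repeat(2,0).repeat(2,1))
c=cap("top")
for b in boards(c,40,(300,720,-150,250)): print(b)
```

```text
{'c': array([440.5,  68.1]), 'L': 39.7, 'W': 12.0, 'z': np.float64(94.7), 'ang': np.float32(0.1), 'n': 78}
{'c': array([521.8,  54.7]), 'L': 56.8, 'W': 35.3, 'z': np.float64(94.9), 'ang': np.float32(0.7), 'n': 117}
{'c': array([ 476.5, -137. ]), 'L': 106.5, 'W': 10.6, 'z': np.float64(91.1), 'ang': np.float32(-2.7), 'n': 169}
```

View pics/side3.png

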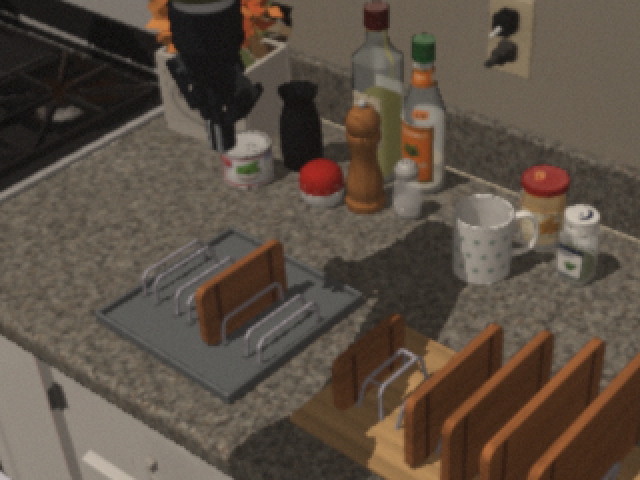

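The picture shows board_5 still upright in its drainer slot (crop ~(240, 295)), with the fingers closed on nothing (~(220, 130)). I gripped too shallow, so I'll retry with the TCP about 9 mm deeper.

Call:
jog_arm(
  offsets=[
    [0,0,0,0,0,0],
    [0,0,20,0,0,0],
    [0,0,60,0,0,0],
    [0,0,100,0,0,0],
    [0,0,130,0,0,0],
    [0,0,150,0,0,0],
    [0,0,161,0,0,0],
    [0,0,168,0,0,0],
    [0,0,168,0,0,0],
    [0,0,168,0,0,0],
  ],
  finger_gap=40,
  force=60,
)

```text
clock: 25.55
tool_pos: [487.6, 68.1, 59.8]
eef_rot: [180.0, 0.1, 177.9]
ft_force: [-1.0, 0.8, -0.2]
gripper_width: 40.0
grip_force: 0.0
```

Call:
jog_arm(
  offsets=[
    [0,0,0,0,0,0],
    [0,0,0,0,0,0],
    [0,0,0,0,0,0],
    [0,0,0,0,0,0],
    [0,0,0,0,0,0],
    [0,0,0,0,0,0],
  ],
  finger_gap=3,
  force=60,
)

```text
clock: 26.15
tool_pos: [487.6, 68.2, 59.9]
eef_rot: [180.0, 0.1, 177.9]
ft_force: [-1.7, 0.1, 5.6]
gripper_width: 9.8
grip_force: 58.9
```

Gripped this time (9.8 mm, 59 N). The lower edge is about 54 mm below the TCP, so the seated TCP height is about 68.

Call:
jog_arm(
  offsets=[
    [0,0,-30,0,0,0],
    [0,0,-70,0,0,0],
    [0,0,-110,0,0,0],
    [0,0,-145,0,0,0],
    [0,0,-155,0,0,0],
    [0,0,-155,0,0,0],
    [0,0,-155,0,0,0],
  ],
)

```text
clock: 26.85
tool_pos: [486.5, 67.9, 212.8]
eef_rot: [-180.0, -0.1, 177.9]
ft_force: [-1.1, 0.0, -1.7]
gripper_width: 9.9
grip_force: 59.1
```

```bash
python3 -c "
from h import *
go(483.3,-194.3,214)"
```

```text
to (483.3, -194.3, 214) d [  -6.5 -262.1   -1.1] rv [-0.  -0.1  0.2]
```

Call:
jog_arm(
  offsets=[
    [-1,-40,0,0,0,0],
    [-2,-80,0,0,0,0],
    [-3,-120,0,0,0,0],
    [-4,-160,0,0,0,0],
    [-5,-200,0,0,0,0],
    [-6,-235,0,0,0,0],
    [-6,-255,0,0,0,0],
    [-6,-262,0,0,0,0],
    [-6,-262,0,0,0,0],
    [-6,-262,0,0,0,0],
    [-6,-262,0,0,0,0],
  ],
)

```text
clock: 27.95
tool_pos: [483.6, -192.4, 213.6]
eef_rot: [180.0, -0.0, 178.0]
ft_force: [-0.1, 0.9, -0.5]
gripper_width: 9.9
grip_force: 59.0
```

Run:
```python
from h import *
c=cap("top"); 
for b in boards(c,40,(300,720,-270,0)): print(b)
go(483.3,-194.3,68)
```

```text
{'c': array([ 476.5, -137.2]), 'L': 106.4, 'W': 11.2, 'z': np.float64(91.1), 'ang': np.float32(-3.1), 'n': 184}
{'c': array([ 535.2, -192.4]), 'L': 29.0, 'W': 8.2, 'z': np.float64(247.9), 'ang': np.float32(-4.5), 'n': 44}
to (483.3, -194.3, 68) d [  0.2  -1.7 145.8] rv [ 0.  -0.   0.3]
```

Call:
jog_arm(
  offsets=[
    [0,-2,40,0,0,0],
    [0,-2,75,0,0,0],
    [0,-2,100,0,0,0],
    [0,-2,112,0,0,0],
    [0,-2,122,0,0,0],
    [0,-2,130,0,0,0],
    [0,-2,136,0,0,0],
    [0,-2,140,0,0,0],
    [0,-2,143,0,0,0],
    [0,-2,145,0,0,0],
    [0,-2,147,0,0,0],
    [0,-2,148,0,0,0],
    [0,-2,148,0,0,0],
  ],
)

```text
clock: 29.3
tool_pos: [483.6, -196.9, 67.8]
eef_rot: [180.0, 0.1, 177.8]
ft_force: [-8.3, 0.6, 21.9]
gripper_width: 9.6
grip_force: 61.7
```

Seated. Release, retreat well clear and check.

Call:
jog_arm(
  offsets=[
    [0,0,-2,0,0,0],
    [0,0,-2,0,0,0],
    [0,0,-2,0,0,0],
    [0,0,-2,0,0,0],
  ],
  finger_gap=36,
  force=60,
)

```text
clock: 29.7
tool_pos: [483.3, -195.9, 67.8]
eef_rot: [180.0, -0.0, 177.9]
ft_force: [0.2, 0.0, 0.4]
gripper_width: 36.2
grip_force: 0.0
```

Call:
jog_arm(
  offsets=[
    [0,0,-15,0,0,0],
    [0,0,-40,0,0,0],
    [0,0,-85,0,0,0],
    [0,0,-130,0,0,0],
    [0,50,-150,0,0,0],
    [0,100,-150,0,0,0],
    [0,150,-150,0,0,0],
    [0,200,-150,0,0,0],
    [0,250,-150,0,0,0],
    [0,300,-150,0,0,0],
    [0,300,-150,0,0,0],
    [0,300,-150,0,0,0],
    [0,300,-150,0,0,0],
  ],
)

```text
clock: 31.0
tool_pos: [494.5, 102.2, 217.9]
eef_rot: [-180.0, -0.0, 177.8]
ft_force: [-0.7, -1.3, 0.7]
gripper_width: 35.7
grip_force: 0.0
```

Run:
```python
from h import *
c=cap("top"); cv2.imwrite("pics/top9.png",c["img"][220:370,180:500,::-1].repeat(2,0).repeat(2,1))
for b in boards(c,40,(300,720,-470,0)): print(b)
a=np.radians(-2.2)
for b in boards(c,40,(300,720,-470,0)):
    d=b["c"]-np.array([480,-278.2]); print(np.round([np.cos(a)*d[0]+np.sin(a)*d[1],-np.sin(a)*d[0]+np.cos(a)*d[1]],1))
```

```text
{'c': array([ 478.7, -137.5]), 'L': 106.3, 'W': 11.5, 'z': np.float64(90.9), 'ang': np.float32(-3.0), 'n': 184}
{'c': array([ 482.3, -196.5]), 'L': 131.2, 'W': 11.6, 'z': np.float64(102.6), 'ang': np.float32(-2.3), 'n': 268}
{'c': array([ 481.3, -251.7]), 'L': 155.1, 'W': 11.3, 'z': np.float64(114.6), 'ang': np.float32(-2.7), 'n': 302}
{'c': array([ 480.2, -307.8]), 'L': 178.6, 'W': 12.1, 'z': np.float64(126.6), 'ang': np.float32(-2.8), 'n': 361}
{'c': array([ 474.7, -362.8]), 'L': 201.2, 'W': 12.3, 'z': np.float64(138.7), 'ang': np.float32(-2.6), 'n': 444}
{'c': array([ 481.7, -417.1]), 'L': 230.4, 'W': 13.1, 'z': np.float64(150.5), 'ang': np.float32(-2.0), 'n': 580}
[ -6.7 140.5]
[-0.8 81.7]
[ 0.3 26.5]
[  1.3 -29.6]
[ -2.  -84.7]
[   7.  -138.7]
```

View pics/top9.png

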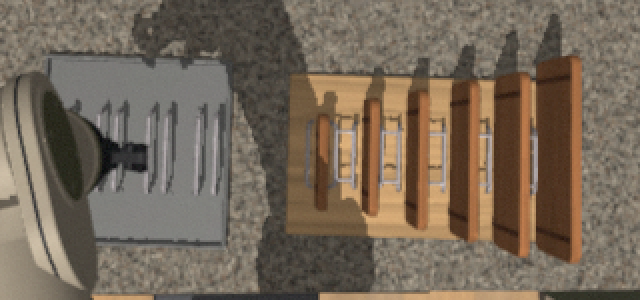

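The view shows all six boards in the rack, stepping down from right (col 560) to left (col 322). All are seated, within 3 mm of their slot lines and 7 mm of the middle, and the drainer is empty. Handing in.

```bash
python3 -c "
from workcell import env
print(env.hand_in())"
```

```text
the job is handed in; nothing more can be done
None
```

All four boards are in the rack and the job is handed in at about 31 s; no verdict was returned. My last view shows all six seated and stepping down evenly in size, with the end boards where they were; board_5 needed a second, deeper grasp.

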